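# Load the lens-ring curing jig and hold the lamp's enabling plunger at mid-travel

### The job

Load the curing jig: lower the wide flat ring, then the narrow tall collar, over the upright post until each is fully home, without dropping them, and leave the rest of the bench undisturbed. Only when both are seated, press the lamp controller's spring-loaded plunger down until its top is level with the tops of the two guard blocks beside it (it is a three-position enabling switch: never push it to the bottom). Keep it there for two seconds and finish while still holding it down.

Things in the scene. Friction and masses are not known exactly. Their poses are not given: they have to be found in the camera images.
- wide_ring: the wide flat ring: plain aluminium, outer diameter 56 mm, through bore 20 mm, 20 mm tall, 120 g (varies by a third). Origin: centre of its underside, on the bore axis; z is its axis. It starts flat on the table.
- wide_ring_mid (a point): the centre of the wide ring, on its axis, 10 mm above its underside.
- collar: the narrow tall collar: plain aluminium, outer diameter 36 mm, through bore 20 mm, 26 mm tall, 60 g (varies by a third). Origin: centre of its underside, on the bore axis; z is its axis. It starts standing on the table.
- collar_mid (a point): the centre of the collar, on its axis, 13 mm above its underside.
- seat (a point): centre of the jig's seat (the flat top of its pedestal) at the foot of the post, 37 mm above the table; z up. Fixed jig: dark steel disc 110 mm across, 12 mm thick; aluminium pedestal 46 mm across, 25 mm tall; upright steel post 16 mm thick. Home: the wide ring's underside on this seat, the collar's on the wide ring's top, 20 mm higher.
- post_tip (a point): top of the post, on its axis, 52 mm above the seat (89 mm above the table). The top 12 mm is a cone narrowing from 16 to 5 mm. A black lamp head on a short stand, fixed to the jig, spans 82 to 122 mm from the post along this frame's x and reaches 70 mm above the table: keep clear of it.
- plunger (a joint): travel of the spring-loaded plunger, m: 0 = fully up, grows as it is pressed straight down, 0.012 = its top level with the guard blocks, 0.024 = bottom stop. The spring pushes back with about 2.8 N at the start and 350 N/m beyond (about 7 N at level, 11 N at the bottom); it springs up when let go.
- plunger_top (a point): centre of the flat top of the plunger's round grey cap (44 mm across, 10 mm thick, on a 18 mm stem); 92 mm above the table when fully up; it moves down with the plunger.
- guard_level (a point): point on the plunger's axis at the height of the guard blocks' tops, 80 mm above the table. The controller is a fixed aluminium box 130 x 130 mm, 50 mm tall; the plunger is at the middle of its top, between two dark steel guard blocks (34 mm long, 12 mm thick, standing 30 mm above the box), centred 41 mm from the axis along this frame's y.
- objective: bystander: steel microscope objective standing on the table near the rings, 31 mm across, 44 mm tall, solid with a tapered top; origin at the centre of its underside.
- oil_bottle: bystander: small amber bottle, 32 mm across, 70 mm tall, origin at the centre of its underside.
- petri_dish: bystander: open glass dish, 90 mm across, 15 mm tall, origin at the centre of its underside.
- screwdriver: bystander: screwdriver 130 mm long lying on the table, handle towards its -x.
There are look-alikes about, which are no part of the job. Leave any red, turquoise or yellow look-alike of the collar alone.

How it is judged:
On the way, in this order (a step that is already met when the one before it is completed fails the run):
1. the wide ring is home on the jig's seat (horizontal distance between wide_ring_mid and seat below 0.004 m and z of wide_ring_mid in the frame of seat between 0.0075 and 0.0125 m and angle between the z axis of wide_ring and the z axis of seat, either way round below 0.08 rad), for 0.2 s.
2. the collar is home on top of the wide ring (all of step 1 and horizontal distance between collar_mid and seat below 0.004 m and z of collar_mid in the frame of seat between 0.03 and 0.036 m and angle between the z axis of collar and the z axis of seat, either way round below 0.08 rad), for 0.2 s.
3. the plunger is held level with the guard blocks for 1.5 s (all of step 2 and value of joint plunger between 0.008 and 0.016 m and contact force between any of the fingers, the arm and plunger above 2.5 N), for 1.5 s.
At the end, for the whole second after the job is handed in: Both rings home and at rest: within 4 mm of the post axis, 2.5 mm (collar 3 mm) of home height and 0.08 rad of upright. The robot still holds the plunger 8 to 16 mm down (12 mm is level with the guards), pushing with over 2.5 N (all of step 3 and linear speed of each of wide_ring, collar below 0.02 m/s); the arm keeps its last pose, push and grip.
It fails at once if the plunger is pushed to the bottom (travel over 21 mm) (value of joint plunger above 0.021 m).
It fails at once if the plunger is pressed (over 6 mm) before both rings are home (value of joint plunger above 0.006 m and not (horizontal distance between each of wide_ring_mid, collar_mid and seat below 0.004 m and z of wide_ring_mid in the frame of seat between 0.0075 and 0.0125 m and angle between the z axis of each of wide_ring, collar and the z axis of seat, either way round below 0.08 rad and z of collar_mid in the frame of seat between 0.03 and 0.036 m)).
It fails at once if a ring is dropped down the post (faster than 0.6 m/s on it) ((horizontal distance between wide_ring_mid and seat below 0.01 m and z of wide_ring_mid in the frame of seat below 0.055 m and linear speed of wide_ring above 0.6 m/s) or (horizontal distance between collar_mid and seat below 0.01 m and z of collar_mid in the frame of seat below 0.06 m and linear speed of collar above 0.6 m/s)).
It fails at once if a bystander is shifted by more than 30 mm (distance of any of objective, oil_bottle, petri_dish, screwdriver from where it was at the start of the episode above 0.03 m).
It also fails if it takes over 72 s, if anything falls off the work surface, if the arm or the gripper's body presses on something with over 40 N, if the wrist force passes 120 N, or if a joint passes its speed limit or range.

### The arm

A 6-joint arm with a two-finger parallel gripper is mounted at the origin on the work surface. World frame = base frame: x ahead of the robot, y to its left, z up, the work surface at z = 0. Lengths are in m, angles in rad, forces in N, time in s.
With the tool pointing down it reaches from about 0.3 to 0.775 m from the base axis. Payload 14.6 kg.
Tool frame: the origin (TCP) lies on the centre line of the jaws, within the pads' length; the fingertips stand 14 mm ahead of it and the grasp point (between the pads) lies 5 mm behind it; x points along the fingers, y is the direction in which the jaws open and shut, and the axes are right-handed (so a half turn about x gives the same grasp; the last joint's range is limited). The gripper opens to 94 mm and grips with 3 to 60 N. Pads are 16 mm wide; open, the fingers measure 119 mm over their backs; the gripper's body (75 mm by 177 mm) begins 78 mm behind the grasp point.
Start: joints at [1.138, 0.3, 1.521, -0, 1.321, -0.067], TCP at [0.197, 0.514, 0.219] pointing down, gripper open.
Joint ranges: [-3.03, 3.03], [-0.79, 2.21], [0.23, 2.52], [-1.04, 4.18], [0, 3.07], [-2.55, 2.55]. Speed limits (rad/s): [2.22, 2.22, 2.57, 3.14, 3.14, 3.14].

### API

Orientations are given as [roll, pitch, yaw] about the fixed x, y, z axes, in that order (R = Rz(yaw) Ry(pitch) Rx(roll)).
In Python, from station import * gives the robot as it stands. The module is installed in compiled form; this text tells all that it offers.
- The arm moves only by the shell command python3 -m handwheel 'ROWS' [FORCE]. ROWS is JSON, a list of rows, each a list of 3 entries, a list of its own where there are three numbers: the shift along the tool's x, y, z in mm, then the turn about the tool's x in rad, then the gripper command: -1 is fully open, 1 is shut, values between are in proportion. In form: [[[dx, dy, dz], spin, gripper], ...]. A call has exactly 5 rows; each row is the pose to reach, as a shift and turn from the pose measured when the call began, along the tool's axes at that moment; what a row does not reach only later rows make up. A row lasts 1/10 s, in which the tool goes at most 50 mm and 8.59 degrees, less where a joint would pass 70% of its speed; a pose out of reach is approached as far as the arm can. A call with a gripper value outside its range is refused whole. The fingers move at their own pace and stop on an object; FORCE is the grip in N (left out, the last holds). Time passes only in rows, so rows that repeat a pose let the fingers close, or fill a call up. It gives the time, the measured TCP pose, the force and the opening at its end, in the units of the state.
- get_obs(): the state, without advancing time (a new reading comes with each control period).
- camera(name): name is "scene" or "top" or "wrist"; returns (picture, depth): 480x640x3 uint8, blue, green, red; 480x640 float32, m along the optical axis (not along the pixel's ray), 0 where there is no reading.
- camera_info(name): a dict with "fx", "fy", "cx", "cy" (pixels), "extrinsics" (4x4, takes a point from camera to world coordinates). Camera axes: x right, y down, z forward; pixel columns grow to the right and rows downward; lengths in m; the calibration is good to about 2 mm. A picture is of the moment at which its call begins: read the wrist's pose just before it. camera_info takes no time and is no camera call; for the wrist camera it gives the pose at the moment of the call.
- hand_in(): hands the job in, once; it reports no verdict.
The state is a dict: "time_s": time; "qpos": joint angles; "joint_vel": joint speeds; "tau": joint torques, N m; "ee_pos": TCP position; "eef_rot": TCP orientation; "force": force on the tool from outside, world axes, zero at the start; "moment": the same for the moment, N m; "grip_width": finger opening in m.
Only numpy, scipy, OpenCV 4.12 (cv2) and the standard library are available. Lean on these libraries where they do the work, as an engineer would, in place of code of your own. Each camera call takes 0.05 s, during which the arm holds its last target. There are 200 camera calls.

## Working session

There is one attempt and no reset: what is moved stays moved. The work goes in short steps, Python scripts to look and compute and a shell command to move; the robot and the scene stay as the last step left them, time stands still between calls to the robot, and variables do not carry over. Pictures are saved under pics/ and viewed, about 8 in all and at most 12, crops included, and the job is handed in when it is done.

```bash
mkdir -p pics && python3 - <<'E'
from station import *
import cv2,numpy as np
o=get_obs();print(o)
for n in("top","scene"):
    p,d=camera(n);cv2.imwrite(f"pics/{n}0.png",p);np.save(f"{n}0.npy",d)
    i=camera_info(n);print(n,i)
E
```

```text
{'time_s': 0.0, 'qpos': array([ 1.13836699e+00,  3.00473335e-01,  1.52158858e+00, -2.73487130e-05,
        1.32069277e+00, -6.66026146e-02]), 'joint_vel': array([ 5.47149309e-04, -6.94235130e-05,  1.46034803e-03, -1.39667255e-03,
        8.54084171e-04, -1.52390858e-03]), 'tau': array([ 1.17999069e-03, -5.31815350e+01, -3.52740490e+01,  7.09154131e-02,
        2.45069020e-02, -8.27157896e-05]), 'ee_pos': array([0.19665281, 0.51337534, 0.21888192]), 'eef_rot': array([-1.61460667,  1.56963399, -1.98042661]), 'force': array([-0.17433391, -0.08078811,  0.16277348]), 'moment': array([-0.04005983,  0.02159953,  0.00738404]), 'grip_width': 0.09383883407445409}
top {'fx': 553.5379724020999, 'fy': 553.5379724020999, 'cx': 328.34639582379083, 'cy': 243.5293763453203, 'extrinsics': array([[-0.00766662, -0.98934702,  0.1453743 ,  0.36120727],
       [-0.99986947,  0.00965205,  0.01295699,  0.02544865],
       [-0.01422212, -0.14525599, -0.98929188,  1.50418527],
       [ 0.        ,  0.        ,  0.        ,  1.        ]])}
scene {'fx': 619.8444117539243, 'fy': 619.8444117539243, 'cx': 319.7844469169571, 'cy': 243.09934894206745, 'extrinsics': array([[-0.27998764,  0.60971784, -0.74151944,  1.51614929],
       [ 0.95998582,  0.18252412, -0.21239626,  0.31811184],
       [ 0.0058434 , -0.77131648, -0.63642497,  0.89819291],
       [ 0.        ,  0.        ,  0.        ,  1.        ]])}
```

View pics/top0.png

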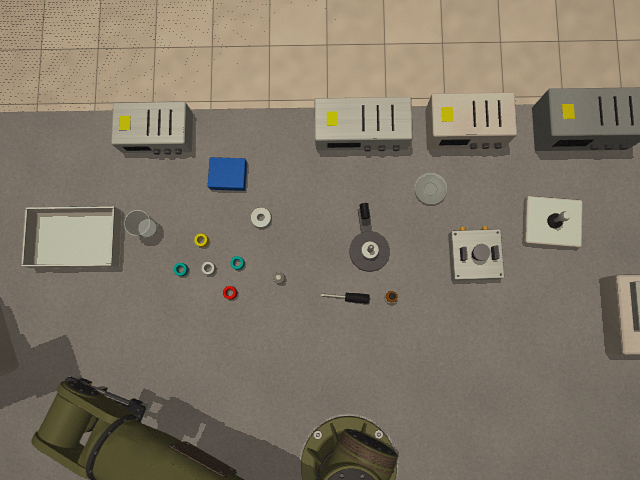

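View pics/scene0.png

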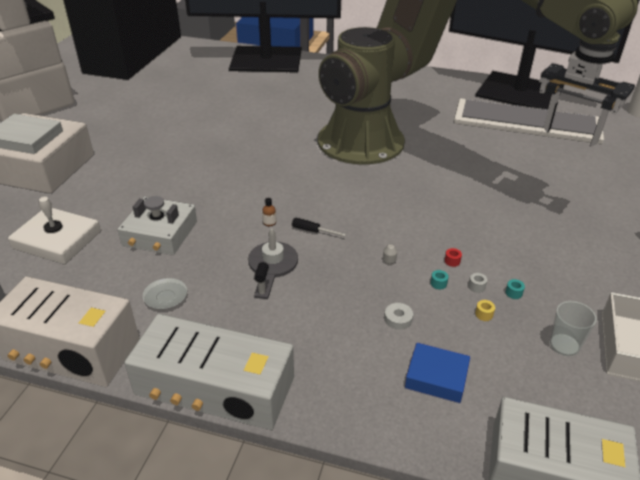

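Top view: the wide grey ring is at (261,217) and the grey collar at (208,269).
- **Collar look-alikes:** yellow (201,240), turquoise (181,269) and (237,263), red (230,293). The wide ring itself and the objective (279,278) are also grey. I choose the plain grey narrow one at (208,269).
- **Jig:** the post is at (370,250), with the lamp at (364,212).
- **Controller:** the plunger is at (481,253), between guards at (463,254) and (495,253). The joystick box at (557,220) is a decoy.

```bash
cat > h.py <<'E'
from station import *
import cv2,numpy as np
from scipy.spatial.transform import Rotation as R
def ray(info,u,v,z):
    E=info["extrinsics"];d=E[:3,:3]@np.array([(u-info["cx"])/info["fx"],(v-info["cy"])/info["fy"],1]);c=E[:3,3]
    return c+d*(z-c[2])/d[2]
def proj(info,p):
    E=info["extrinsics"];q=E[:3,:3].T@(np.asarray(p)-E[:3,3]);return np.array([info["fx"]*q[0]/q[2]+info["cx"],info["fy"]*q[1]/q[2]+info["cy"]])
def tool(o=None):
    o=o or get_obs();return o["ee_pos"],R.from_euler("xyz",o["eef_rot"]).as_matrix()
def shift(p,o=None):
    t,M=tool(o);return 1000*M.T@(np.asarray(p)-t)
E
python3 - <<'E'
from h import *
np.set_printoptions(precision=4,suppress=True)
i=camera_info("top");s=camera_info("scene");d=np.load("top0.npy")
for n,u,v,z in[("ring",261,217,.02),("collar",208,269,.026),("yel",201,240,.026),("turqL",181,269,.026),("turqR",237,263,.026),("red",230,293,.026),("obj",279,278,.044),("post",370,250,.089),("lamp",364,212,.07),("plunger",481,253,.092),("gL",463,254,.08),("gR",495,253,.08),("bottle",391,296,.07)]:
    p=ray(i,u,v,z);c=i["extrinsics"]@np.array([(u-i["cx"])/i["fx"]*d[v,u],(v-i["cy"])/i["fy"]*d[v,u],d[v,u],1])
    print(n,p,"r",np.hypot(*p[:2]),"depth z",c[2],"scene px",proj(s,p))
t,M=tool();print(M)
p=cv2.imread("pics/top0.png");q=cv2.imread("pics/scene0.png")
a=cv2.resize(p[180:310,165:305],None,fx=2.8,fy=2.8,interpolation=2);b=cv2.resize(p[185:315,335:525],None,fx=2.1,fy=2.1,interpolation=2)
h=max(a.shape[0],b.shape[0]);z=np.zeros((h,a.shape[1]+b.shape[1],3),np.uint8);z[:a.shape[0],:a.shape[1]]=a;z[:b.shape[0],a.shape[1]:]=b
cv2.imwrite("pics/crop1.png",z)
E
```

```text
ring [0.6544 0.2285 0.02  ] r 0.6931562833422787 depth z -0.0022784606854520106 scene px [396.2375 312.1629]
collar [0.5123 0.369  0.026 ] r 0.6314152754575854 depth z -0.002306097615372815 scene px [476.0406 276.7677]
yel [0.5915 0.39   0.026 ] r 0.7084510063295618 depth z -0.00337284448367714 scene px [483.047 304.833]
turqL [0.513  0.4419 0.026 ] r 0.6771151645757502 depth z -0.002613495593351667 scene px [511.9973 283.8679]
turqR [0.5279 0.2911 0.026 ] r 0.6028061147191389 depth z 0.0018238365686440439 scene px [437.509  274.3518]
red [0.4474 0.3085 0.026 ] r 0.5435009257507044 depth z -0.001296325203372195 scene px [450.654  251.9975]
obj [0.4849 0.1758 0.044 ] r 0.5157790043456223 depth z 0.04736073123202278 scene px [387.9362 244.9986]
post [ 0.5513 -0.0632  0.089 ] r 0.554880038338904 depth z 0.08023497301874105 scene px [272.2077 227.139 ]
lamp [ 0.6551 -0.0505  0.07  ] r 0.657066134504268 depth z 0.06977879196755166 scene px [261.1714 266.2899]
plunger [ 0.5404 -0.347   0.092 ] r 0.642213387424798 depth z 0.09675943823667765 scene px [153.3292 200.5822]
gL [ 0.5397 -0.3037  0.08  ] r 0.6193289388183003 depth z 0.07717771403987128 scene px [171.9609 208.0977]
gR [ 0.5416 -0.3862  0.08  ] r 0.6651678052803774 depth z 0.07858196719248123 scene px [138.2139 202.2987]
bottle [ 0.4336 -0.1163  0.07  ] r 0.44894488510173536 depth z 0.06480626387231103 scene px [268.012  199.2803]
[[-0.0004  0.3577  0.9339]
 [-0.0009  0.9339 -0.3577]
 [-1.     -0.001  -0.0001]]
```

View pics/crop1.png

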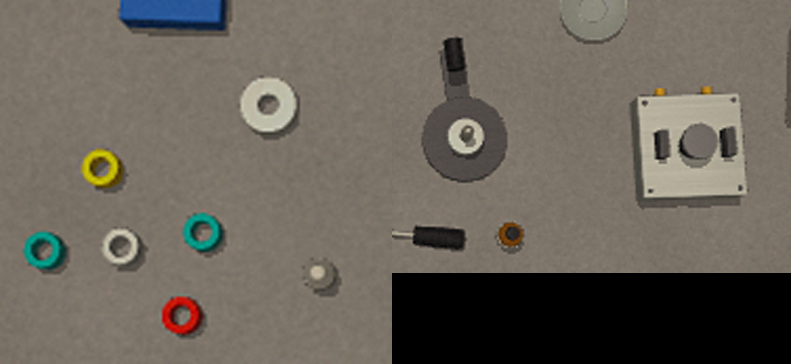

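The crop confirms the plain collar is at crop (122,247) and the wide ring at (268,104). The post, lamp and plunger heights also agree. Next I move above the wide ring.

```bash
python3 -c "
from h import *
print(shift([.654,.2285,.18]))"
```

```text
[  39.03777238 -102.44861628  529.0148346 ]
```

```bash
python3 -m handwheel '[[[8,-20,100],0,-1],[[16,-40,200],0,-1],[[24,-60,300],0,-1],[[30,-80,350],0,-1],[[39,-102,400],0,-1]]' && python3 -c "
from h import *
print(shift([.654,.2285,.18]),get_obs()['eef_rot'])"
```

```text
time_s: 0.6
ee_pos: [0.4048, 0.3735, 0.1974]
eef_rot: [-1.692, 1.57, -2.057]
force: [0.9, 0.1, -0.4]
grip_width: 0.094
[ 17.39494118 -46.25072904 284.59103574] [-1.69160481  1.5696303  -2.05726082]
```

```bash
python3 -m handwheel '[[[17,-46,60],0,-1],[[17,-46,120],0,-1],[[17,-46,180],0,-1],[[17,-46,240],0,-1],[[17,-46,285],0,-1]]' && python3 -m handwheel '[[[5,-13,68],0,-1],[[5,-13,68],0,-1],[[5,-13,68],0,-1],[[5,-13,68],0,-1],[[5,-13,68],0,-1]]'; python3 - <<'E'
from h import *
o=get_obs();i=camera_info("wrist");p,d=camera("wrist")
cv2.imwrite("pics/w1.png",p);np.save("w1.npy",d)
print(shift([.654,.2285,.18],o),o['ee_pos']);print({k:np.round(v,4) for k,v in i.items()});print(proj(i,[.654,.2285,.02]),proj(i,o['ee_pos']))
t,M=tool(o);print(M.T@(i["extrinsics"][:3,3]-t))
E
```

```text
time_s: 1.1
ee_pos: [0.6103, 0.2457, 0.1804]
eef_rot: [-1.938, 1.569, -2.304]
force: [0.4, 0.5, 0.8]
grip_width: 0.0936
time_s: 1.6
ee_pos: [0.6684, 0.2101, 0.1755]
eef_rot: [-2.068, 1.569, -2.433]
force: [0.4, -0.1, -0.1]
grip_width: 0.0941
[ -4.46757792  12.07743253 -20.00580175] [0.66837173 0.2100727  0.17553415]
{'fx': np.float64(399.3998), 'fy': np.float64(399.3998), 'cx': np.float64(324.5855), 'cy': np.float64(239.0332), 'extrinsics': array([[ 3.582e-01,  9.020e-01,  2.410e-01,  5.985e-01],
       [ 9.337e-01, -3.459e-01, -9.290e-02,  2.389e-01],
       [-4.000e-04,  2.582e-01, -9.661e-01,  3.412e-01],
       [ 0.000e+00,  0.000e+00,  0.000e+00,  1.000e+00]])}
[337.20010826 203.03076421] [320.43480275 306.27062791]
[-0.16564147  0.00179967 -0.07570979]
```

View pics/w1.png

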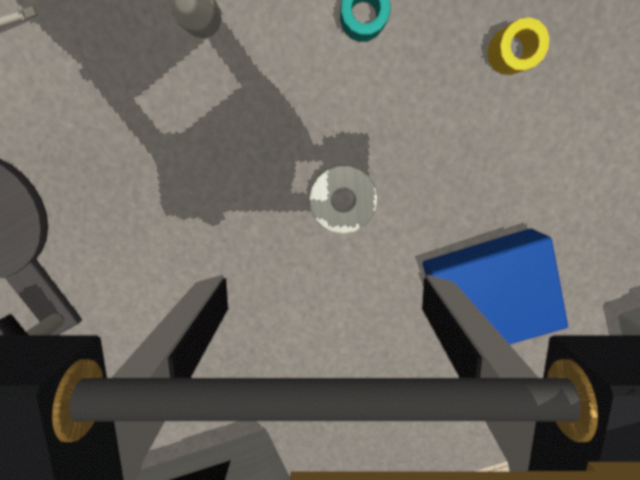

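The wrist view shows the wide ring at (343,199), clear of other things, with one turquoise (365,10) and one yellow (520,45) look-alike further off. I'll refine the ring centre from the depth.

```bash
cat >> h.py <<'E'
def top_face(name,p,d,i,near,zlo,zhi,r):
    "points at world z in [zlo,zhi] within r of near (xy): circle fit of the outline"
    v,u=np.nonzero(d>0);z=d[v,u].astype(float);E=i["extrinsics"]
    c=np.c_[(u-i["cx"])/i["fx"]*z,(v-i["cy"])/i["fy"]*z,z]@E[:3,:3].T+E[:3,3]
    k=(c[:,2]>zlo)&(c[:,2]<zhi)&(np.hypot(c[:,0]-near[0],c[:,1]-near[1])<r)
    m=np.zeros(d.shape,np.uint8);m[v[k],u[k]]=255
    cs,_=cv2.findContours(m,0,1);q=max(cs,key=cv2.contourArea)
    zz=np.median(c[k,2])
    w=np.array([ray(i,a,b,zz) for a,b in q[:,0]])[:,:2]
    A=np.c_[2*w,np.ones(len(w))];x=np.linalg.lstsq(A,(w**2).sum(1),rcond=None)[0]
    return x[:2],np.sqrt(x[2]+x[:2]@x[:2]),zz,k.sum(),m
E
python3 - <<'E'
from h import *
o=get_obs();i=camera_info("wrist");p,d=camera("wrist")
x,r,z,n,m=top_face("wrist",p,d,i,[.654,.2285],.012,.03,.05)
print(x,r,z,n, ray(i,343,199,.02))
print(shift([*x,.12],o), shift([*x,.012],o))
E
```

```text
[0.65316818 0.23363456] 0.02730492880026281 0.02047119520818791 3199 [0.65270385 0.23414745 0.02      ]
[ 55.76869657  16.54017324 -22.56828046] [163.76860713  16.67137605 -22.52239027]
```

```bash
python3 -m handwheel '[[[20,17,-23],0,-1],[[60,17,-23],0,-1],[[100,17,-23],0,-1],[[115,17,-23],0,-1],[[115,17,-23],0,-1]]'; python3 - <<'E'
from h import *
o=get_obs();i=camera_info("wrist");p,d=camera("wrist");cv2.imwrite("pics/w2.png",p)
x,r,z,n,m=top_face("wrist",p,d,i,[.653,.2335],.012,.03,.04)
print(x,r,z,n,shift([*x,.017],o),shift([.6532,.2336,.017],o),o['force'])
E
```

```text
time_s: 2.2
ee_pos: [0.652, 0.2342, 0.0593]
eef_rot: [-2.313, 1.567, -2.677]
force: [0.4, 0.1, 0.2]
grip_width: 0.0939
[0.65232606 0.23399432] 0.02765391498266121 0.020392796994921858 6959 [42.3453242   0.05739066  0.54443339] [4.23428104e+01 2.85080679e-04 1.50150847e+00] [0.35446011 0.09569232 0.20034223]
```

View pics/w2.png

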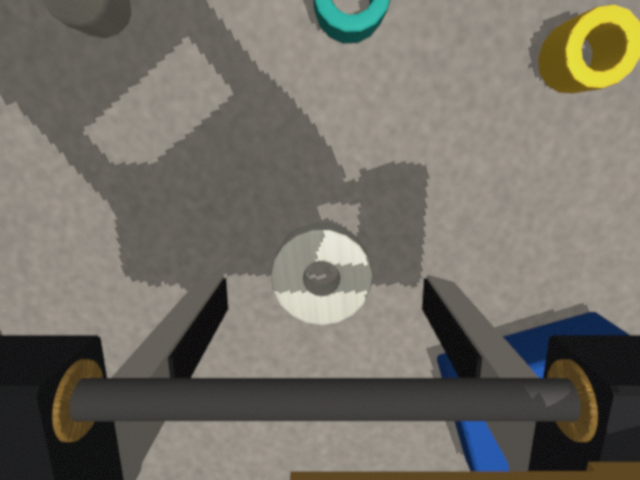

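The ring at (322,277) is centred between the jaws. I go down and grip it.

```bash
python3 -m handwheel '[[[15,0,1],0,-1],[[30,0,1],0,-1],[[42,0,1],0,-1],[[42,0,1],0,-1],[[42,0,1],0,-1]]' 25; python3 -m handwheel '[[[0,0,0],0,0.3],[[0,0,0],0,0.3],[[0,0,0],0,0.5],[[0,0,0],0,1],[[0,0,0],0,1]]' 25; python3 -m handwheel '[[[-20,0,0],0,1],[[-50,0,0],0,1],[[-90,0,0],0,1],[[-130,0,0],0,1],[[-130,0,0],0,1]]'; python3 - <<'E'
from h import *
o=get_obs();i=camera_info("wrist");p,d=camera("wrist");cv2.imwrite("pics/w3.png",p);np.save("w3.npy",d)
print(o['ee_pos'],shift([.5513,-.0632,.16],o))
E
```

```text
time_s: 2.75
ee_pos: [0.654, 0.234, 0.0195]
eef_rot: [-1.935, 1.569, -2.299]
force: [-0.2, 0.3, 0.0]
grip_width: 0.0937
time_s: 3.25
ee_pos: [0.654, 0.2339, 0.0196]
eef_rot: [-1.853, 1.569, -2.218]
force: [-1.1, -1.5, 1.7]
grip_width: 0.0571
time_s: 3.75
ee_pos: [0.656, 0.2347, 0.1563]
eef_rot: [0.56, 1.562, 0.196]
force: [0.4, -0.3, 0.3]
grip_width: 0.0549
[0.65604438 0.23471217 0.15633968] [  -5.0205821  -315.66081241    8.33596967]
```

View pics/w3.png

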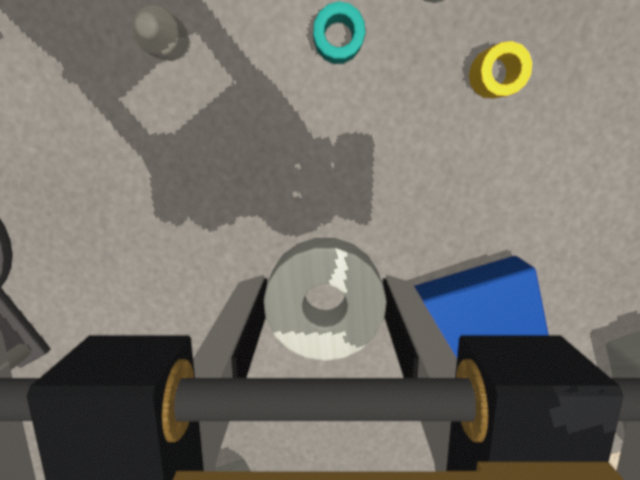

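The wide ring is in the jaws, level, with its bore at (325,305). Now I carry it past the post so the wrist camera can see the tip.

```bash
python3 -m handwheel '[[[-5,-40,10],0,1],[[-5,-85,20],0,1],[[-5,-130,30],0,1],[[-5,-175,40],0,1],[[-5,-215,45],0,1]]'; python3 -c "
from h import *
print(shift([.5513,-.0632,.16]))"
```

```text
time_s: 4.3
ee_pos: [0.6194, 0.0153, 0.156]
eef_rot: [0.541, 1.569, 0.176]
force: [0.2, -0.2, -0.3]
grip_width: 0.0549
[ -4.17179524 -97.67380413 -35.61564781]
```

```bash
python3 -m handwheel '[[[-4,-35,8],0,1],[[-4,-70,16],0,1],[[-4,-98,24],0,1],[[-4,-98,24],0,1],[[-4,-98,24],0,1]]'; python3 - <<'E'
from h import *
np.set_printoptions(precision=4,suppress=True)
o=get_obs();i=camera_info("wrist");p,d=camera("wrist");cv2.imwrite("pics/w4.png",p);np.save("w4.npy",d)
t,M=tool(o);print(t,M)
g=t-.02*0
x,r,z,n,m=top_face("wrist",p,d,i,t[:2],t[2]-.01,t[2]+.012,.032)
print("ring",x,r,z,n,"tool",M.T@(np.array([*x,z])-t)*1000)
x,r,z,n,m=top_face("wrist",p,d,i,[.5513,-.0632],.081,.095,.02);print("tip",x,r,z,n)
x,r,z,n,m=top_face("wrist",p,d,i,[.5513,-.0632],.033,.041,.03);print("seat",x,r,z,n)
x,r,z,n,m=top_face("wrist",p,d,i,[.5513,-.0632],.007,.016,.065);print("disc",x,r,z,n)
E
```

```text
time_s: 4.8
ee_pos: [0.6064, -0.0849, 0.1588]
eef_rot: [1.597, 1.57, 1.231]
force: [0.1, 0.6, -0.7]
grip_width: 0.0549
[ 0.6064 -0.0849  0.1588] [[ 0.0003  0.3579  0.9337]
 [ 0.0009  0.9337 -0.3579]
 [-1.      0.0009 -0.    ]]
ring [ 0.6059 -0.0832] 0.029032029138677175 0.15843932752366324 10933 tool [ 0.3189  1.3654 -1.0887]
tip [ 0.5581 -0.0623] 0.005853434228541504 0.08524300720005423 336
seat [ 0.5584 -0.0625] 0.0223474267361268 0.03752520230504858 2670
disc [ 0.5589 -0.0624] 0.054357773351966024 0.012498052357035189 12854
```

View pics/w4.png

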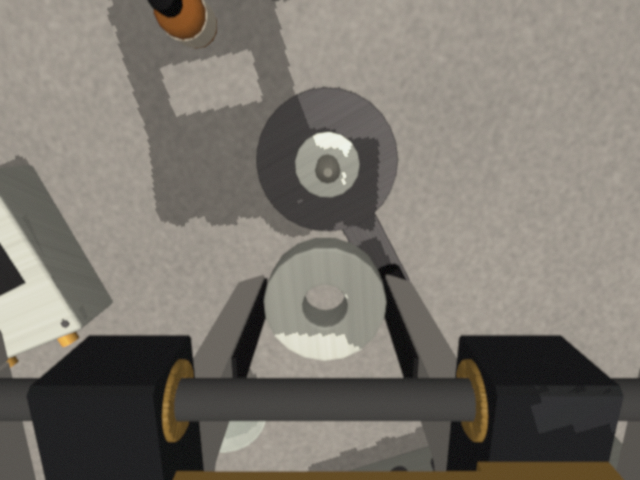

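The post (326,165) lies ahead of the held ring, and tip, seat and disc agree on its axis at (0.5585,-0.0624). I'll fit the bore itself for the ring centre.

```bash
cat >> h.py <<'E'
def bore(d,i,near,ztop,rr=.014):
    v,u=np.mgrid[:480,:640]
    E=i["extrinsics"];dd=np.stack([(u-i["cx"])/i["fx"],(v-i["cy"])/i["fy"],np.ones(u.shape)],-1)@E[:3,:3].T
    w=E[:3,3]+dd*((ztop-E[2,3])/dd[...,2])[...,None]      # pixel rays at the top plane
    z=E[2,3]+dd[...,2]*d
    m=((np.hypot(w[...,0]-near[0],w[...,1]-near[1])<rr)&(z<ztop-.003)).astype(np.uint8)
    cs,_=cv2.findContours(m,0,1);q=max(cs,key=cv2.contourArea)[:,0];w=w[q[:,1],q[:,0],:2]
    x=np.linalg.lstsq(np.c_[2*w,np.ones(len(w))],(w**2).sum(1),rcond=None)[0]
    return x[:2],np.sqrt(x[2]+x[:2]@x[:2])
E
python3 - <<'E'
from h import *
np.set_printoptions(precision=4,suppress=True)
o=get_obs();t,M=tool(o);i=camera_info("wrist");d=np.load("w4.npy")
x,r=bore(d,i,t[:2],t[2]+.0004);print(x,r,"tool",M.T@(np.array([*x,t[2]])-t)*1000)
print("move",M.T@(np.array([.5585-x[0],-.0624-x[1],0]))*1000,t[2])
E
```

```text
[ 0.6065 -0.0822] 0.009496543971667772 tool [ 0.0016  1.7963 -0.8371]
move [ -0.0127   1.3406 -51.8734] 0.158971251867099
```

```bash
python3 -m handwheel '[[[0,0.5,-20],0,1],[[0,1,-40],0,1],[[0,1.5,-52],0,1],[[0,1.5,-52],0,1],[[20,1.5,-52],0,1]]';  python3 - <<'E'
from h import *
np.set_printoptions(precision=4,suppress=True)
o=get_obs();i=camera_info("wrist");p,d=camera("wrist");np.save("w5.npy",d);cv2.imwrite("pics/w5.png",p[180:420,200:450])
t,M=tool(o)
x,r=bore(d,i,t[:2]+M[:2,:]@[0,.0018,-.0008],t[2]+.0004);print(t,x,r,"move",M.T@(np.array([.5585-x[0],-.0624-x[1],0]))*1000)
try:
  x,r,z,n,m=top_face("wrist",p,d,i,[.5585,-.0624],.077,.097,.009);print("tip",x,r,z,n)
except Exception as e: print(e)
E
```

```text
time_s: 5.35
ee_pos: [0.5602, -0.0635, 0.1409]
eef_rot: [0.379, 1.566, 0.016]
force: [0.1, 0.3, -1.7]
grip_width: 0.0547
[ 0.5602 -0.0635  0.1409] [ 0.5601 -0.0615] 0.009531470498837685 move [-0.008  -1.4037 -1.1301]
max() iterable argument is empty
```

View pics/w5.png

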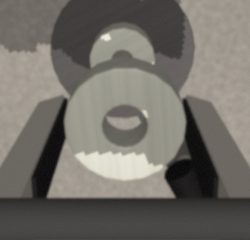

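```bash
python3 -m handwheel '[[[15,-1.4,-1.1],0,1],[[22,-1.4,-1.1],0,1],[[22,-1.4,-1.1],0,1],[[22,-1.4,-1.1],0,1],[[22,-1.4,-1.1],0,1]]';  python3 - <<'E'
from h import *
np.set_printoptions(precision=4,suppress=True)
o=get_obs();i=camera_info("wrist");p,d=camera("wrist");np.save("w6.npy",d)
t,M=tool(o)
x,r=bore(d,i,t[:2]+M[:2,:]@[0,.0018,-.0008],t[2]+.0004);print(t,x,r,"move",M.T@(np.array([.5585-x[0],-.0624-x[1],0]))*1000)
# anything seen inside bore at post height
v,u=np.nonzero(d>0);z=d[v,u].astype(float);E=i["extrinsics"]
c=np.c_[(u-i["cx"])/i["fx"]*z,(v-i["cy"])/i["fy"]*z,z]@E[:3,:3].T+E[:3,3]
k=(np.hypot(*(c[:,:2]-[.5585,-.0624]).T)<.012)&(c[:,2]<.095)&(c[:,2]>.06);print(k.sum(),c[k].mean(0),c[k].min(0),c[k].max(0))
E
```

```text
time_s: 5.9
ee_pos: [0.5573, -0.0642, 0.1149]
eef_rot: [2.068, 1.57, 1.704]
force: [0.5, -0.4, -0.2]
grip_width: 0.0549
[ 0.5573 -0.0642  0.1149] [ 0.5571 -0.0622] 0.009511423172436539 move [-0.0003  0.336   1.318 ]
96 [ 0.5603 -0.0634  0.0871] [ 0.5571 -0.0708  0.0778] [ 0.5659 -0.0594  0.0949]
```

```bash
python3 -m handwheel '[[[0,0.3,1.3],0,1],[[5,0.3,1.3],0,1],[[10,0.3,1.3],0,1],[[15,0.3,1.3],0,1],[[20,0.3,1.3],0,1]]';  python3 - <<'E'
from h import *
np.set_printoptions(precision=4,suppress=True)
o=get_obs();i=camera_info("wrist");p,d=camera("wrist");np.save("w6.npy",d)
t,M=tool(o)
x,r=bore(d,i,t[:2]+M[:2,:]@[0,.0018,-.0008],t[2]+.0004);print(t,x,r,"move",M.T@(np.array([.5585-x[0],-.0624-x[1],0]))*1000,get_obs()["force"])
v,u=np.nonzero(d>0);z=d[v,u].astype(float);E=i["extrinsics"]
c=np.c_[(u-i["cx"])/i["fx"]*z,(v-i["cy"])/i["fy"]*z,z]@E[:3,:3].T+E[:3,3]
k=(np.hypot(*(c[:,:2]-[.5585,-.0624]).T)<.012)&(c[:,2]<.090)&(c[:,2]>.06);print(k.sum(),c[k].mean(0),c[k].min(0),c[k].max(0))
x,r,z,n,m=top_face("wrist",p,d,i,t[:2],t[2]-.01,t[2]+.012,.032);print(x,r,z)
cv2.imwrite("pics/w6.png",cv2.resize(p[200:400,200:450],None,fx=2,fy=2))
E
```

```text
time_s: 6.45
ee_pos: [0.5584, -0.0644, 0.0942]
eef_rot: [2.459, 1.57, 2.095]
force: [-0.1, 0.0, -1.3]
grip_width: 0.0549
[ 0.5584 -0.0644  0.0942] [ 0.5582 -0.0624] 0.009493548073987812 move [-0.0001  0.1252  0.2338] [-0.7566 -0.3472 -1.2303]
1037 [ 0.5623 -0.064   0.0841] [ 0.5528 -0.073   0.0739] [ 0.57  -0.054  0.09 ]
[ 0.5579 -0.0628] 0.029078210994835412 0.09384896830470407
```

View pics/w6.png

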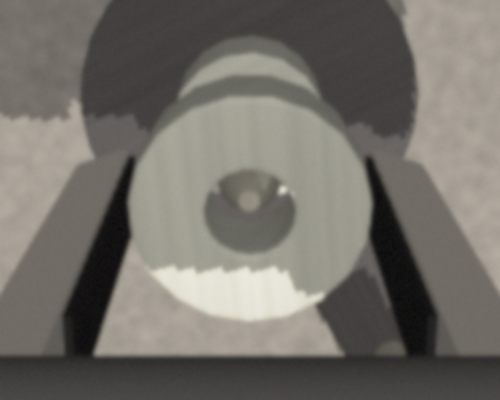

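The post tip shows inside the bore, centred at (249,200) in the crop, with no contact force. I go down slowly.

```bash
python3 -m handwheel '[[[6,0.1,0.2],0,1],[[12,0.1,0.2],0,1],[[18,0.1,0.2],0,1],[[24,0.1,0.2],0,1],[[30,0.1,0.2],0,1]]';python3 -m handwheel '[[[2,0,0],0,1],[[4,0,0],0,1],[[5,0,0],0,1],[[6,0,0],0,1],[[6,0,0],0,1]]'
```

```text
time_s: 7.0
ee_pos: [0.5582, -0.0643, 0.0629]
eef_rot: [2.86, 1.569, 2.496]
force: [0.3, 0.5, -1.4]
grip_width: 0.0547
time_s: 7.5
ee_pos: [0.5583, -0.0643, 0.0577]
eef_rot: [2.77, 1.569, 2.407]
force: [-3.8, 1.6, 8.1]
grip_width: 0.0551
```

```bash
python3 -m handwheel '[[[0,0,0],0,0.0],[[0,0,0],0,-0.3],[[0,0,0],0,-0.6],[[0,0,0],0,-0.6],[[0,0,0],0,-0.6]]';python3 -m handwheel '[[[-20,0,0],0,-0.6],[[-50,0,0],0,-0.6],[[-90,0,0],0,-0.6],[[-110,0,0],0,-0.6],[[-110,0,0],0,-0.6]]'; python3 - <<'E'
from h import *
np.set_printoptions(precision=4,suppress=True)
o=get_obs();i=camera_info("wrist");p,d=camera("wrist")
t,M=tool(o);print(t)
print(top_face("wrist",p,d,i,[.5585,-.0624],.051,.063,.035)[:4])
print(shift([.5123,.369,.17],o))
E
```

```text
time_s: 8.0
ee_pos: [0.5584, -0.0643, 0.0577]
eef_rot: [2.776, 1.569, 2.412]
force: [-1.1, -0.7, -0.2]
grip_width: 0.0748
time_s: 8.5
ee_pos: [0.5596, -0.0646, 0.1707]
eef_rot: [0.418, 1.567, 0.054]
force: [-0.1, -0.5, 0.1]
grip_width: 0.0754
[ 0.5596 -0.0646  0.1707]
(array([ 0.5591, -0.0623]), np.float64(0.027446765519741883), np.float64(0.05744684756212226), np.int64(3901))
[   0.6157  388.3923 -198.4399]
```

The wide ring is home: its top is at 57.4 mm (57 expected), within 1 mm of the axis. Next is the collar.

```bash
python3 -m handwheel '[[[0,40,-20],0,-0.3],[[0,85,-40],0,-0.3],[[0,130,-60],0,-0.3],[[0,170,-85],0,-0.3],[[0,210,-105],0,-0.3]]'; python3 -c "
from h import *
print(shift([.5123,.369,.17]))"
```

```text
time_s: 9.05
ee_pos: [0.5341, 0.171, 0.167]
eef_rot: [-2.894, 1.569, 3.025]
force: [0.6, -0.6, 0.4]
grip_width: 0.061
[ -2.90857715 177.32690871 -90.78213314]
```

```bash
python3 -m handwheel '[[[0,40,-20],0,-0.2],[[0,85,-42],0,-0.2],[[0,130,-65],0,-0.2],[[0,165,-80],0,-0.2],[[0,177,-80],0,-0.2]]';python3 -m handwheel '[[[0,0,0],0,-0.2],[[0,0,0],0,-0.2],[[0,0,0],0,-0.2],[[0,0,0],0,-0.2],[[0,0,0],0,-0.2]]'; python3 - <<'E'
from h import *
np.set_printoptions(precision=4,suppress=True)
o=get_obs();i=camera_info("wrist");p,d=camera("wrist");cv2.imwrite("pics/w7.png",p);np.save("w7.npy",d)
x,r,z,n,m=top_face("wrist",p,d,i,[.5123,.369],.018,.034,.03)
print(o['ee_pos'],x,r,z,n,"px",proj(i,[*x,z]),"col",p[m>0].mean(0),shift([*x,.02],o))
b=bore(d,i,x,.026);print(b)
E
```

```text
time_s: 9.55
ee_pos: [0.5205, 0.3682, 0.1648]
eef_rot: [-2.574, 1.567, -2.934]
force: [-0.0, -1.3, 0.6]
grip_width: 0.0565
time_s: 10.05
ee_pos: [0.5207, 0.3675, 0.165]
eef_rot: [-2.587, 1.567, -2.948]
force: [-1.0, -0.2, 0.9]
grip_width: 0.0568
[0.5207 0.3675 0.165 ] [0.5145 0.3745] 0.017556004269724024 0.02627455347224636 1184 px [327.9224 221.9666] col [143.2399 154.7449 155.7686] [145.002    4.6521  -7.8414]
(array([0.5148, 0.3744]), np.float64(0.009332165667333903))
```

View pics/w7.png

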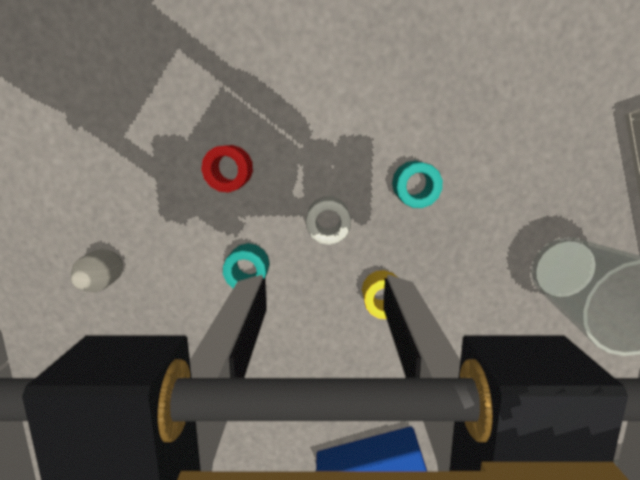

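The plain collar is at (328,222), ringed by red (226,168), turquoise (417,185) and (245,265), and yellow (380,295). A 57 mm jaw opening clears them.

```bash
python3 -m handwheel '[[[10,4,-8],0,-0.2],[[40,4,-8],0,-0.2],[[80,4,-8],0,-0.2],[[110,4,-8],0,-0.2],[[110,4,-8],0,-0.2]]'; python3 - <<'E'
from h import *
np.set_printoptions(precision=4,suppress=True)
o=get_obs();i=camera_info("wrist");p,d=camera("wrist");cv2.imwrite("pics/w8.png",p)
x,r,z,n,m=top_face("wrist",p,d,i,[.5145,.3744],.018,.034,.025)
print(o['ee_pos'],x,r,z,n,shift([*x,.019],o),bore(d,i,x,.026))
E
```

```text
time_s: 10.6
ee_pos: [0.5118, 0.3731, 0.0503]
eef_rot: [-2.344, 1.56, -2.704]
force: [-0.4, 0.1, 0.4]
grip_width: 0.0561
[0.5118 0.3731 0.0503] [0.5137 0.3747] 0.01793054272617859 0.02616644635408956 2866 [31.2941  2.4181  1.4769] (array([0.5143, 0.3746]), np.float64(0.009321532089937697))
```

```bash
python3 -m handwheel '[[[8,1.5,2],0,-0.2],[[18,1.5,2],0,-0.2],[[28,1.5,2],0,-0.2],[[31,1.5,2],0,-0.2],[[31,1.5,2],0,-0.2]]' 25; python3 -m handwheel '[[[0,0,0],0,0.2],[[0,0,0],0,0.4],[[0,0,0],0,0.6],[[0,0,0],0,1],[[0,0,0],0,1]]' 25; python3 -m handwheel '[[[-20,0,0],0,1],[[-50,0,0],0,1],[[-90,0,0],0,1],[[-130,0,0],0,1],[[-150,0,0],0,1]]';  python3 - <<'E'
from h import *
np.set_printoptions(precision=4,suppress=True)
o=get_obs();t,M=tool(o);print(t,M,shift([.5585,-.0624,.17],o))
E
```

```text
time_s: 11.15
ee_pos: [0.5151, 0.3744, 0.0219]
eef_rot: [-2.398, 1.563, -2.759]
force: [0.1, 0.1, 1.1]
grip_width: 0.0563
time_s: 11.65
ee_pos: [0.5152, 0.3744, 0.0223]
eef_rot: [-2.399, 1.563, -2.759]
force: [0.3, -1.4, 3.5]
grip_width: 0.0354
time_s: 12.15
ee_pos: [0.5169, 0.3753, 0.1762]
eef_rot: [-2.658, 1.567, -3.019]
force: [-0.0, -0.6, -0.6]
grip_width: 0.0355
[0.5169 0.3753 0.1762] [[-0.0034  0.3529  0.9357]
 [-0.0004  0.9357 -0.3529]
 [-1.     -0.0016 -0.003 ]] [   6.1942 -394.8901  193.3472]
```

```bash
python3 -m handwheel '[[[2,-38,25],0,1],[[4,-77,50],0,1],[[6,-116,75],0,1],[[6,-155,100],0,1],[[6,-190,125],0,1]]'; python3 -c "
from h import *
print(shift([.5585,-.0624,.165]))"
```

```text
time_s: 12.65
ee_pos: [0.5668, 0.1514, 0.17]
eef_rot: [-2.67, 1.567, -3.031]
force: [0.6, 0.1, -1.4]
grip_width: 0.0351
[   5.15528373 -202.99301313   67.71087877]
```

```bash
python3 -m handwheel '[[[2,-38,25],0,1],[[4,-80,50],0,1],[[5,-122,75],0,1],[[5,-165,100],0,1],[[5,-203,127],0,1]]';  python3 -m handwheel '[[[0,0,0],0,1],[[0,0,0],0,1],[[0,0,0],0,1],[[0,0,0],0,1],[[0,0,0],0,1]]'; python3 - <<'E'
from h import *
np.set_printoptions(precision=4,suppress=True)
o=get_obs();i=camera_info("wrist");p,d=camera("wrist");np.save("w9.npy",d);cv2.imwrite("pics/w9.png",p)
t,M=tool(o);print(t,shift([.5585,-.0624,.165],o))
x,r=bore(d,i,t[:2]+M[:2,:]@[0,.0018,-.0008],t[2]+.0037,.0125);print("bore",x,r,"tool",M.T@(np.array([*x,t[2]])-t)*1000)
f=top_face("wrist",p,d,i,[.5585,-.0624],.081,.095,.02);print("tip",f[:4])
s=top_face("wrist",p,d,i,[.5585,-.0624],.051,.063,.035);print("ring top",s[:4])
print("move",M.T@np.array([*(f[0]-x),0])*1000)
E
```

```text
time_s: 13.15
ee_pos: [0.6138, -0.0856, 0.165]
eef_rot: [-2.666, 1.567, -3.027]
force: [0.8, 0.5, -0.5]
grip_width: 0.035
time_s: 13.65
ee_pos: [0.6138, -0.0844, 0.1652]
eef_rot: [-2.665, 1.568, -3.025]
force: [-0.0, -0.0, -0.0]
grip_width: 0.035
[ 0.6138 -0.0844  0.1652] [  0.3885   1.1479 -59.5547]
bore [ 0.6136 -0.0825] 0.009262974102742984 tool [-0.      1.7403 -0.8873]
tip (array([ 0.5583, -0.0625]), np.float64(0.005910447835071631), np.float64(0.08522486690680284), np.int64(329))
ring top (array([ 0.5597, -0.0625]), np.float64(0.02724907899111712), np.float64(0.05743166475487271), np.int64(4699))
move [  0.1711  -0.7488 -58.853 ]
```

```bash
python3 -m handwheel '[[[0,-0.5,-25],0,1],[[0,-0.7,-50],0,1],[[0,-0.7,-58.7],0,1],[[0,-0.7,-58.7],0,1],[[15,-0.7,-58.7],0,1]]'; python3 -m handwheel '[[[10,0,0],0,1],[[20,0,0],0,1],[[28,0,0],0,1],[[28,0,0],0,1],[[28,0,0],0,1]]'; python3 - <<'E'
from h import *
np.set_printoptions(precision=4,suppress=True)
o=get_obs();i=camera_info("wrist");p,d=camera("wrist")
t,M=tool(o)
x,r=bore(d,i,t[:2]+M[:2,:]@[0,.0017,-.0009],t[2]+.0037,.0125);print(t,"bore",x,r,"move",M.T@np.array([.5585-x[0],-.0624-x[1],0])*1000,M[2])
E
```

```text
time_s: 14.2
ee_pos: [0.5602, -0.0648, 0.1523]
eef_rot: [-0.534, 1.569, -0.894]
force: [-0.5, -0.6, -1.2]
grip_width: 0.0351
time_s: 14.7
ee_pos: [0.5604, -0.0649, 0.1243]
eef_rot: [-0.603, 1.569, -0.963]
force: [0.2, 0.4, -0.7]
grip_width: 0.0352
[ 0.5604 -0.0649  0.1243] bore [ 0.5602 -0.063 ] 0.009243214158714345 move [-0.0021 -0.0553 -1.7751] [-1.     -0.0008  0.0012]
```

```bash
python3 -m handwheel '[[[0,0,-1.8],0,1],[[5,0,-1.8],0,1],[[11,0,-1.8],0,1],[[17,0,-1.8],0,1],[[22,0,-1.8],0,1]]'; python3 - <<'E'
from h import *
np.set_printoptions(precision=4,suppress=True)
o=get_obs();i=camera_info("wrist");p,d=camera("wrist");cv2.imwrite("pics/w10.png",cv2.resize(p[200:400,200:450],None,fx=2,fy=2))
t,M=tool(o)
x,r=bore(d,i,t[:2]+M[:2,:]@[0,.0017,-.0009],t[2]+.0037,.0125);print(t,"bore",x,r,"move",M.T@np.array([.5585-x[0],-.0624-x[1],0])*1000,o['force'])
E
```

```text
time_s: 15.25
ee_pos: [0.5587, -0.0643, 0.1018]
eef_rot: [-0.591, 1.569, -0.95]
force: [0.6, 0.1, -0.5]
grip_width: 0.0349
[ 0.5587 -0.0643  0.1018] bore [ 0.5585 -0.0623] 0.009264603881935618 move [ 0.0001 -0.0748  0.0658] [ 0.572   0.1288 -0.4898]
```

View pics/w10.png

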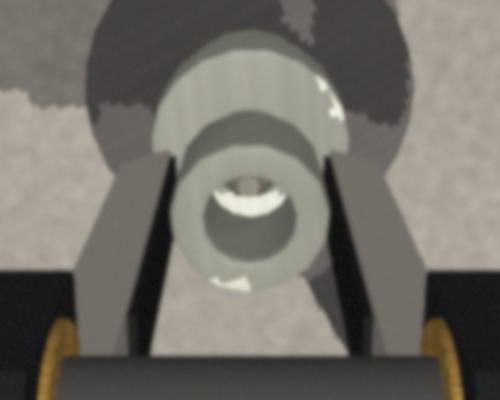

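The post tip shows through the collar's bore at (249,187) in the crop, laterally centred, with no contact force. I lower the collar gently.

```bash
python3 -m handwheel '[[[4,0,0],0,1],[[8,0,0],0,1],[[12,0,0],0,1],[[15,0,0],0,1],[[18,0,0],0,1]]';python3 -m handwheel '[[[1,0,0],0,1],[[2,0,0],0,1],[[3,0,0],0,1],[[4,0,0],0,1],[[4,0,0],0,1]]'
```

```text
time_s: 15.8
ee_pos: [0.5584, -0.0642, 0.0828]
eef_rot: [-1.388, 1.57, -1.748]
force: [-0.5, 0.4, -0.5]
grip_width: 0.0353
time_s: 16.3
ee_pos: [0.5586, -0.0643, 0.0793]
eef_rot: [-0.853, 1.57, -1.212]
force: [-1.0, -1.0, 2.9]
grip_width: 0.0351
```

```bash
python3 -m handwheel '[[[0.5,0,0],0,1],[[1,0,0],0,1],[[1,0,0],0,1],[[1,0,0],0,1],[[1,0,0],0,1]]';python3 -m handwheel '[[[0,0,0],0,0.2],[[0,0,0],0,0.0],[[0,0,0],0,-0.2],[[0,0,0],0,-0.2],[[0,0,0],0,-0.2]]';python3 -m handwheel '[[[-10,0,0],0,-0.2],[[-40,0,0],0,-0.2],[[-80,0,0],0,-0.2],[[-100,0,0],0,-0.2],[[-100,0,0],0,-0.2]]'; python3 - <<'E'
from h import *
np.set_printoptions(precision=4,suppress=True)
o=get_obs();i=camera_info("wrist");p,d=camera("wrist")
t,M=tool(o);print(t)
print("collar",top_face("wrist",p,d,i,[.5585,-.0624],.079,.087,.022)[:4],bore(d,i,[.5585,-.0624],.083,.0125))
print("ring",top_face("wrist",p,d,i,[.5585,-.0624],.051,.063,.035)[:4])
# plunger from the earlier top picture, guards' mean
d=np.load("top0.npy");i=camera_info("top")
for lo,hi,r,n in[(.087,.097,.04,"cap")]:
    print(top_face("top",None,d,i,[.5404,-.347],lo,hi,r)[:4])
print(shift([.5404,-.347,.19],o))
E
```

```text
time_s: 16.8
ee_pos: [0.5587, -0.0643, 0.0792]
eef_rot: [-0.631, 1.569, -0.991]
force: [-5.5, 0.5, 12.4]
grip_width: 0.0349
time_s: 17.3
ee_pos: [0.5587, -0.0643, 0.0791]
eef_rot: [-0.7, 1.569, -1.059]
force: [0.1, -0.8, 0.4]
grip_width: 0.0563
time_s: 17.8
ee_pos: [0.5598, -0.0644, 0.1829]
eef_rot: [0.009, 1.564, -0.35]
force: [-0.3, 0.2, -0.7]
grip_width: 0.0564
[ 0.5598 -0.0644  0.1829]
collar (array([ 0.5589, -0.0624]), np.float64(0.01746432271576791), np.float64(0.08328614440036355), np.int64(1672)) (array([ 0.5588, -0.0624]), np.float64(0.008373514717784249))
ring (array([ 0.5591, -0.0623]), np.float64(0.027393740809737274), np.float64(0.057453716802961075), np.int64(1947))
(array([ 0.5435, -0.3478]), np.float64(0.020509811724366885), np.float64(0.09261371914463323), np.int64(206))
[  -6.5612 -271.3661   81.337 ]
```

Both rings are home: the collar's top is at 83.3 mm (83 expected) and within 0.5 mm of the axis, and the ring is unchanged. I move on to the plunger with the jaws closed.

```bash
python3 -m handwheel '[[[-5,-40,25],0,0.2],[[-7,-85,50],0,0.5],[[-7,-130,75],0,0.8],[[-7,-170,100],0,1],[[-7,-215,115],0,1]]' 25; python3 -m handwheel '[[[0,-40,8],0,1],[[0,-60,15],0,1],[[0,-60,15],0,1],[[0,-60,15],0,1],[[0,-60,15],0,1]]'; python3 - <<'E'
from h import *
np.set_printoptions(precision=4,suppress=True)
o=get_obs();i=camera_info("wrist");p,d=camera("wrist");cv2.imwrite("pics/w11.png",p)
t,M=tool(o);print(t)
f=top_face("wrist",p,d,i,[.5435,-.3478],.086,.098,.035);print("cap",f[:4],proj(i,[*f[0],.092]))
m=shift([*f[0],.115],o);print(m)
v,u=np.nonzero(d>0);z=d[v,u].astype(float);E=i["extrinsics"]
c=np.c_[(u-i["cx"])/i["fx"]*z,(v-i["cy"])/i["fy"]*z,z]@E[:3,:3].T+E[:3,3]
k=(abs(c[:,2]-.08)<.004)&(np.hypot(*(c[:,:2]-f[0]).T)<.055)&(np.hypot(*(c[:,:2]-f[0]).T)>.03);print("guards",k.sum(),c[k].min(0),c[k].max(0),np.median(c[k,2]))
E
```

```text
time_s: 18.35
ee_pos: [0.591, -0.3077, 0.1864]
eef_rot: [0.001, 1.569, -0.358]
force: [0.5, 0.6, 0.1]
grip_width: 0.0197
time_s: 18.85
ee_pos: [0.5842, -0.3679, 0.186]
eef_rot: [0.319, 1.57, -0.039]
force: [0.3, -0.5, -0.5]
grip_width: 0.0004
[ 0.5842 -0.3679  0.186 ]
cap (array([ 0.5418, -0.3452]), np.float64(0.02128065170470933), np.float64(0.09249748972702787), np.int64(3528)) [331.282  176.8067]
[ 70.926    6.3545 -47.6873]
guards 1856 [ 0.524  -0.3923  0.0761] [ 0.5601 -0.298   0.0827] 0.08042443403880586
```

View pics/w11.png

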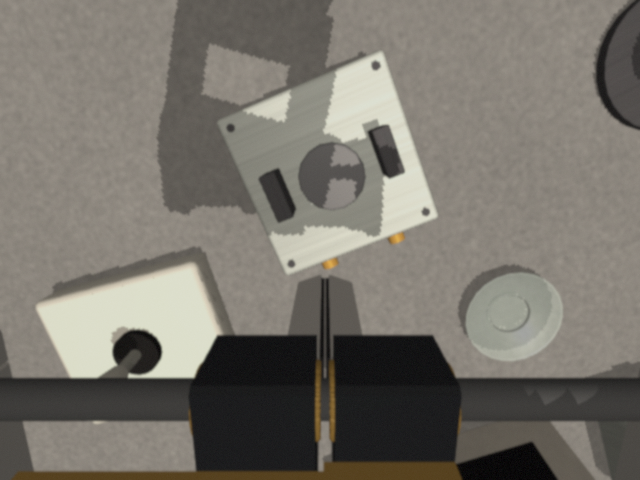

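The cap is at (331,177) between the two dark guards, and the jaws are shut. I position over it, then touch down.

```bash
python3 -m handwheel '[[[0,4.6,-20],0,1],[[10,4.6,-47],0,1],[[35,4.6,-47],0,1],[[60,4.6,-47],0,1],[[68,4.6,-47],0,1]]' 40; python3 -m handwheel '[[[0,0,0],0,1],[[0,0,0],0,1],[[0,0,0],0,1],[[0,0,0],0,1],[[0,0,0],0,1]]'; python3 -c "
from h import *
print(shift([.5418,-.3452,.106]))"
```

```text
time_s: 19.4
ee_pos: [0.5414, -0.3456, 0.1161]
eef_rot: [2.541, 1.569, 2.185]
force: [-0.4, 0.1, -0.5]
grip_width: 0.0004
time_s: 19.9
ee_pos: [0.5416, -0.3457, 0.1167]
eef_rot: [2.313, 1.57, 1.956]
force: [0.2, -0.1, -0.5]
grip_width: 0.0005
[10.66751743  0.52011616  0.03579691]
```

```bash
python3 -m handwheel '[[[3,0,0],0,1],[[6,0,0],0,1],[[9,0,0],0,1],[[12,0,0],0,1],[[13,0,0],0,1]]'; python3 -m handwheel '[[[2,0,0],0,1],[[4,0,0],0,1],[[5,0,0],0,1],[[6,0,0],0,1],[[6,0,0],0,1]]'
```

```text
time_s: 20.4
ee_pos: [0.5415, -0.3457, 0.1035]
eef_rot: [2.397, 1.57, 2.041]
force: [-1.5, 0.9, 2.8]
grip_width: -0.0001
time_s: 20.9
ee_pos: [0.5416, -0.3457, 0.0976]
eef_rot: [2.379, 1.57, 2.022]
force: [-2.9, 1.6, 6.1]
grip_width: 0.0006
```

```bash
python3 -m handwheel '[[[1,0,0],0,1],[[2,0,0],0,1],[[3,0,0],0,1],[[3.6,0,0],0,1],[[3.6,0,0],0,1]]'; python3 - <<'E'
from h import *
np.set_printoptions(precision=4,suppress=True)
o=get_obs();t,M=tool(o);i=camera_info("wrist");p,d=camera("wrist")
f=top_face("wrist",p,d,i,[.5418,-.3452],.072,.090,.021);print("cap",f[:4])
print(t,o["force"],M[2])
E
```

```text
time_s: 21.4
ee_pos: [0.5416, -0.3457, 0.0942]
eef_rot: [2.288, 1.57, 1.932]
force: [-3.2, 1.1, 6.9]
grip_width: 0.0003
cap (array([ 0.5407, -0.3448]), np.float64(0.017490025955048852), np.float64(0.08047199578053867), np.int64(2672))
[ 0.5416 -0.3457  0.0942] [-3.2077  1.0553  6.9109] [-1.      0.0008 -0.0007]
```

The cap reads 80.5 mm and the guards 80.4 mm, so they are level, with 6.9 N on the tool. I hold.

```bash
for k in 1 2 3 4 5; do python3 -m handwheel '[[[0,0,0],0,1],[[0,0,0],0,1],[[0,0,0],0,1],[[0,0,0],0,1],[[0,0,0],0,1]]' | sed -n '1,2p;4p'; done; python3 - <<'E'
from h import *
np.set_printoptions(precision=4,suppress=True)
i=camera_info("top");p,d=camera("top")
for a in[(.079,.088,.022),(.05,.064,.035)]:
  try: print(top_face("top",p,d,i,[.5585,-.0624],*a)[:4])
  except Exception as e: print(e)
q=cv2.imread("pics/top0.png");df=cv2.absdiff(p,q).max(2)
for n,u,v in[("obj",279,278),("bottle",391,296),("dish",431,189),("screwdriver",345,298)]: print(n,df[v-16:v+17,u-20:u+21].max())
i=camera_info("wrist");p,d=camera("wrist");print("cap",top_face("wrist",p,d,i,[.5418,-.3452],.072,.090,.021)[2],get_obs()["force"],get_obs()["ee_pos"])
E
```

```text
time_s: 21.95
ee_pos: [0.5415, -0.3457, 0.0946]
force: [-2.4, 2.4, 6.5]
time_s: 22.45
ee_pos: [0.5416, -0.3457, 0.0949]
force: [-3.6, 1.9, 6.2]
time_s: 22.95
ee_pos: [0.5416, -0.3457, 0.0952]
force: [-3.1, 2.4, 5.4]
time_s: 23.45
ee_pos: [0.5416, -0.3457, 0.0955]
force: [-2.8, 2.4, 7.0]
time_s: 23.95
ee_pos: [0.5416, -0.3457, 0.0958]
force: [-2.6, 1.6, 6.5]
(array([ 0.5598, -0.0652]), np.float64(0.014459968812526685), np.float64(0.08371506929284123), np.int64(107))
(array([ 0.5611, -0.0655]), np.float64(0.02663414450960151), np.float64(0.057394838850172714), np.int64(192))
obj 17
bottle 16
dish 17
screwdriver 84
cap 0.08195199611518632 [-2.1659  1.9755  6.127 ] [ 0.5416 -0.3457  0.0957]
```

Each call creeps up about 0.3 mm because it starts from the measured pose. I correct back to level, hold two more seconds with compensation, and check the screwdriver area, where the picture changed.

```bash
python3 -m handwheel '[[[0.7,0,0],0,1],[[1.4,0,0],0,1],[[2,0,0],0,1],[[2,0,0],0,1],[[2,0,0],0,1]]'; for k in 1 2 3 4; do python3 -m handwheel '[[[0.3,0,0],0,1],[[0.3,0,0],0,1],[[0.3,0,0],0,1],[[0.3,0,0],0,1],[[0.3,0,0],0,1]]' | sed -n '1,2p;4p'; done; python3 - <<'E'
from h import *
p,_=camera("top");q=cv2.imread("pics/top0.png")
for a in(q,p):
    g=a[288:308,315:375].max(2)
    print("handle",cv2.minAreaRect(cv2.findNonZero((g<45).astype(np.uint8))),"tip",cv2.minAreaRect(cv2.findNonZero((g>150).astype(np.uint8))))
E
```

```text
time_s: 24.55
ee_pos: [0.5416, -0.3457, 0.0941]
eef_rot: [1.756, 1.57, 1.4]
force: [-2.3, 2.9, 7.3]
grip_width: 0.0006
time_s: 25.05
ee_pos: [0.5416, -0.3457, 0.0941]
force: [-3.2, 2.2, 6.7]
time_s: 25.55
ee_pos: [0.5416, -0.3457, 0.0941]
force: [-2.8, 2.5, 6.4]
time_s: 26.05
ee_pos: [0.5416, -0.3457, 0.0942]
force: [-3.8, 0.4, 6.2]
time_s: 26.55
ee_pos: [0.5416, -0.3457, 0.0942]
force: [-2.7, 1.1, 6.1]
handle ((41.934425354003906, 9.721311569213867), (24.263578414916992, 9.053573608398438), 5.19442892074585) tip ((17.48984718322754, 7.142131805419922), (23.084043502807617, 1.353693962097168), 4.085616588592529)
handle ((41.66393280029297, 9.696721076965332), (23.35822105407715, 9.053573608398438), 5.19442892074585) tip ((28.02865219116211, 7.260712623596191), (3.521817922592163, 44.03408432006836), 88.69805145263672)
```

The screwdriver handle hasn't moved (less than 1 px), so the change there is shading. The plunger is steady at level, and I hand in.

```bash
python3 -c "
from station import *
print(hand_in())"
```

```text
the job is handed in; nothing more can be done
None
```

The job is done and handed in at about 26.6 s: both rings are home on the post, and the arm was still holding the plunger level with the guard blocks. `hand_in()` gave no verdict.

**Last checks**
- **Rings, wrist camera:** right after placing, the wide ring's top was at 57.5 mm (57 expected) and the collar's at 83.3 mm (83 expected). Both were within 1 mm of the post axis.
- **Rings, top camera:** a later look agreed on the heights, at 57.4 and 83.7 mm. It put the centres about 3–4 mm off the axis. I put this down to its coarse pixels (about 2.7 mm each), the calibration and the small patch of collar visible. I did not look again from close up.
- **Plunger:** the tool height put it 11.8–11.9 mm down, pushing with 6–7 N. When first pressed level, the cap measured 80.5 mm and the guards 80.4 mm. During the first hold it crept up to about 10 mm travel, still within limits. I pressed it back to level and held it there for a further two seconds.
- **Bystanders:** no movement showed in the top camera. The picture changed near the screwdriver, but its handle stayed within 1 pixel, so I took the change as shadow. My check of its shaft was inconclusive.

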